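# Lift the formed U-bracket out of its die

## Robot

A 6-joint arm with a two-finger parallel gripper is mounted at the origin on the work surface. World frame = base frame: x ahead of the robot, y to its left, z up, the work surface at z = 0. Lengths are in m, angles in degrees, forces in N, time in s.
With the tool pointing down it reaches from about 0.4 to 0.825 m from the base axis. Payload 7 kg.
Tool frame: the origin (TCP) lies midway between the tips of the shut fingers; the grasp point (between the pads) lies 19 mm behind it; z points along the fingers, y is the line along which they close (so a half turn about z gives the same grasp; the last joint's range is limited). The gripper opens to 88 mm and grips with 3 to 60 N. Pads are 19 mm wide; open, the fingers measure 130 mm over their backs; the gripper's body (78 mm by 193 mm) begins 47 mm behind the grasp point.
Start: joints at [-59.181, 20.546, 0.682, 0, -70.136, -16.507], TCP at [0.167, -0.654, 0.198] pointing down, gripper open.
Joint ranges: [-176.03, 176.03], [-82.01, 121.73], [-58.28, 71.71], [-173.87, 95.51], [-174.79, -0.11], [-173.66, 173.66]. Speed limits (degrees/s): [136.94, 136.94, 172.46, 180, 180, 180].

## Interface

Orientations are given as [roll, pitch, yaw] about the fixed x, y, z axes, in that order (R = Rz(yaw) Ry(pitch) Rx(roll)).
In Python, from plant import r gives the robot as it stands. The module is installed in compiled form; this text tells all that it offers.
- The arm moves only by the tool play_rows, never from a script. Its argument "rows" is a list of rows, each an object with "slide": the shift along the tool's x, y, z as a fraction of full scale, a list of three; "delta_rot": the turn, a rotation vector about the tool's x, y, z as a fraction of full scale, a list of three; "fingers": the opening, from -1 (shut) to 1 (fully open). In form: [{"slide": [x, y, z], "delta_rot": [rx, ry, rz], "fingers": fingers}, ...]. A call has 1 to 8 rows; each row shifts and turns the commanded pose from where the row before left it, along the tool's axes as they then stand; what a row does not reach is not made up. Full scale, the value 1, is 0.15 m for a shift and 0.08 rad for a turn. A row lasts 1/8 s, in which the tool goes at most 62.5 mm and 10.7 degrees, less where a joint would pass 70% of its speed; a pose out of reach is approached as far as the arm can. A call with a number of a shift or a turn outside -1 to 1 is refused whole. A call with a gripper value outside its range is refused whole. The fingers move at their own pace and stop on an object; "squeeze" is the grip in N (left out, the last holds). Time passes only in rows, so rows that do not move let the fingers close. It gives the time, the measured TCP pose, the force, the opening and the grip force at its end, in the units of the state.
- r.get_state(): the state, without advancing time (a new reading comes with each control period).
- r.capture(name): name is "scene" or "top"; returns a dict with "image" (384x512x3 uint8, blue, green, red), "fx", "fy", "cx", "cy" (pixels), "distortion" ([k1, k2, p1, p2, k3] as OpenCV has them; the pictures are not rectified), "R" (3x3) and "t" (3): a world point X has camera coordinates R X + t. Camera axes: x right, y down, z forward; pixel columns grow to the right and rows downward; lengths in m; the calibration is good to about 2 mm. A picture is of the moment at which its call begins. There is no depth.
- r.close_job(): hands the job in; it is judged then, once.
The state is a dict: "time_s": time; "joints": joint angles; "qd": joint speeds; "joint_torque": joint torques, N m; "tcp_pos": TCP position; "eef_rot": TCP orientation; "contact_force": force on the tool from outside, world axes, zero at the start; "moment": the same for the moment, N m; "gripper_width": finger opening in m; "gripper_force": force on a finger pad.
Only numpy, scipy, OpenCV 4.12 (cv2) and the standard library are available. Lean on these libraries where they do the work, as an engineer would, in place of code of your own. Each camera call takes 0.05 s, during which the arm holds its last target. There are 200 camera calls.

## Task

In this roundabout-figure workshop, two steel dies hold freshly formed parts. Lift the U-shaped bracket (the one with two upright ears) out of its die and set it down gently inside the wooden tray, standing on its base with the ears up, as it stood in the die. Leave the L-shaped angle where it is, in its own die.

Things in the scene. Friction and masses are not known exactly. Their poses are not given: they have to be found in the camera images.
- bracket_center (a point): Centre of the loose bright-steel U-bracket, 30 mm above its underside: base 36 (x) by 48 (y) by 5 mm, with two flat upright ears 36 mm wide (x), 5 mm thick, 60 mm tall overall, at its +y and -y ends. z up. Grip it over the outer faces of both ears (48 mm along y); between them it is open. Its lowest 14 mm sit in the die, the upper 46 mm stand free above the die's top. Not stuck; 150 to 310 g.
- die: Fixed dark steel die holding the U-bracket: 100 (x) by 95 (y) by 34 mm tall, open cavity 39 by 51 mm, 14 mm deep in its top, so the bracket has 1.5 mm play. Keep fingertips above its top. Origin: centre of its underside, on the bench; axes parallel to the bracket's. A loose punch 9 mm tall lies near it on the robot side. The other die looks the same.
- angle_center (a point): Point on the loose bright-steel L-shaped angle standing in the other, identical fixed die: base 36 by 48 mm and ONE upright ear, 60 mm tall, at its +y end. The point lies over the middle of the base, 30 mm above its underside; z up. To be left alone.
- tray: Fixed empty open wooden tray, 180 (x) by 150 (y) by 25 mm tall, walls and floor 5 mm thick (floor 5 mm above the bench). Origin: centre of its underside; z up. The bracket may stand anywhere in it, turned any way. Tray and dies may be in any left-right order.
Mind the look-alikes: they are no part of the job. What is shaped like the part that bears bracket_center but turquoise is not meant.

How it is judged (in metres and radians):
On the way:
1. the U-bracket has been lifted clear of its die (its underside 10 mm or more above the die's top face) (z of bracket_center in the frame of die above 0.074 m), for 0.1 s.
At the end, for the whole second after the job is handed in: the U-bracket stands on the tray's floor inside the walls, ears up within 10 degrees of upright, at rest; the L-shaped angle is within 15 mm of where it started (x of bracket_center in the frame of tray between -0.085 and 0.085 m and y of bracket_center in the frame of tray between -0.07 and 0.07 m and z of bracket_center in the frame of tray between 0.025 and 0.045 m and angle between bracket_center's own z axis and vertical below 0.17 rad and linear speed of bracket below 0.02 m/s and distance of angle_center from where it was at the start of the episode below 0.015 m); the robot touches nothing.
It fails at once if the L-shaped angle moved more than 15 mm (distance of angle_center from where it was at the start of the episode above 0.015 m).
It fails at once if the U-bracket dropped: away from its die, not held, and its underside more than 25 mm above the tray's floor (horizontal distance between bracket_center and die above 0.05 m and height (world z) of bracket_center above 0.06 m and contact force between the fingers and bracket below 0.01 N).
It also fails if it takes over 40 s, if anything falls off the work surface, if the arm or the gripper's body presses on something with over 40 N, if the wrist force passes 120 N, or if a joint passes its speed limit or range.

## Working session

There is one attempt and no reset: what is moved stays moved. The work goes in short steps, Python scripts to look and compute and a tool call to move; the robot and the scene stay as the last step left them, time stands still between calls to the robot, and variables do not carry over. Pictures are saved under pics/ and viewed, at most 10 in all, crops included, and the job is handed in when it is done.

Besides the shell and the picture viewer there is one more tool, called as name([rows], argument=value, ...), one row to a line, values as JSON. play_rows: Moves the arm, as the interface text tells. Shift numbers are shares of 0.15 m and turn numbers shares of 0.08 rad, none past 1 either way. Its arguments: {"type":"object","properties":{"rows":{"type":"array"},"squeeze":{"type":"number"}},"required":["rows"]}

```bash
mkdir -p pics
cat > h.py <<'E'
import numpy as np, cv2
from plant import r
def cap(n):
    c=r.capture(n)
    c['K']=np.array([[c['fx'],0,c['cx']],[0,c['fy'],c['cy']],[0,0,1]],float)
    c['R']=np.array(c['R']);c['t']=np.array(c['t']).ravel();c['d']=np.array(c['distortion'],float)
    return c
def onplane(c,uv,z):
    p=cv2.undistortPoints(np.array(uv,float).reshape(-1,1,2),c['K'],c['d']).reshape(-1,2)
    d=np.c_[p,np.ones(len(p))]@c['R']; o=-c['R'].T@c['t']
    return o+d*((z-o[2])/d[:,2])[:,None]
def proj(c,X):
    return cv2.projectPoints(np.array(X,float).reshape(-1,1,3),cv2.Rodrigues(c['R'])[0],c['t'],c['K'],c['d'])[0].reshape(-1,2)
E
python3 - <<'E'
from h import *
a=cap('scene');b=cap('top')
for n,c in(('scene',a),('top',b)):
    cv2.imwrite(f'pics/{n}0.png',c['image']); print(n,-c['R'].T@c['t'],c['R'][2],c['fx'])
print(r.get_state())
E
```

```text
scene [ 1.19911957 -0.10944581  0.85311153] [-0.63293482  0.12842218 -0.7634797 ] 484.1289998491286
top [0.37921257 0.04270394 1.0128329 ] [ 0.17365262  0.00695134 -0.98478244] 436.10297594296924
{'time_s': 0.1, 'joints': array([-5.91799015e+01,  2.05880841e+01,  6.39463273e-01, -1.66235732e-02,
       -7.01366891e+01, -1.65084225e+01]), 'qd': array([-0.0683171 , -0.03982726,  0.14928614, -0.06087921, -0.03836244,
        0.09709113]), 'joint_torque': array([-2.08824531e-03, -5.84164202e+01,  2.93748432e+01,  7.01557651e+00,
        1.00290249e-02, -5.39653570e-05]), 'tcp_pos': array([ 0.16671948, -0.65359298,  0.19751476]), 'eef_rot': array([ 1.79913766e+02, -9.25956091e-03, -1.65693977e+02]), 'contact_force': array([-0.2463282 , -0.26792888, -0.81829613]), 'moment': array([-0.01494769,  0.03986941,  0.05210622]), 'gripper_force': 0.0, 'gripper_width': 0.08734755681047228}
```

View pics/scene0.png

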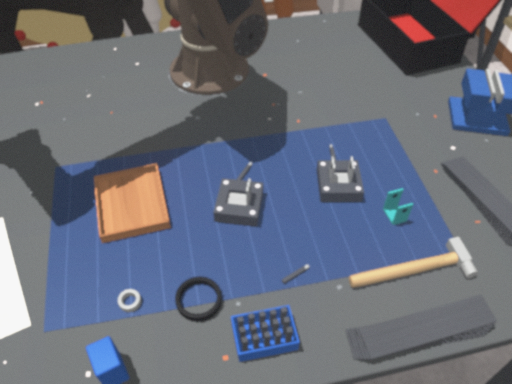

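View pics/top0.png

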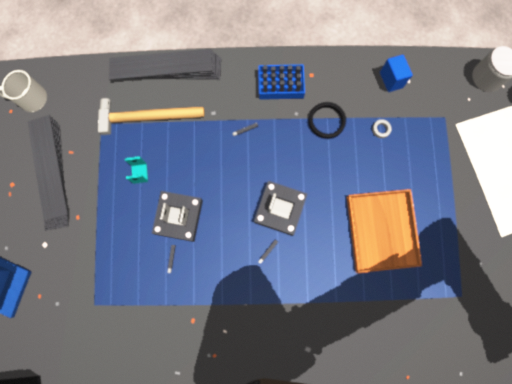

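Both views show the tray (scene 132,202; top 384,231), two dies (scene 342,180 / 239,202; top 178,216 / 281,208), and the turquoise U (scene 398,207; top 137,170). Candidates for the bracket are the part in the die at scene (342,172), which seems to have two ears, the part in the die at scene (240,192), which seems to have one, and the turquoise U, which is excluded by colour. I'll check this with close crops.

Run:
```python
import cv2,numpy as np
s=cv2.imread('pics/scene0.png');t=cv2.imread('pics/top0.png')
f=lambda i,x,y:cv2.resize(i[y-34:y+34,x-45:x+45],(390,295),interpolation=cv2.INTER_CUBIC)
cv2.imwrite('pics/crops.png',np.vstack([np.hstack([f(s,342,176),f(s,240,196)]),np.hstack([f(t,178,216),f(t,281,208)])]))
```

```text
(no output)
```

View pics/crops.png

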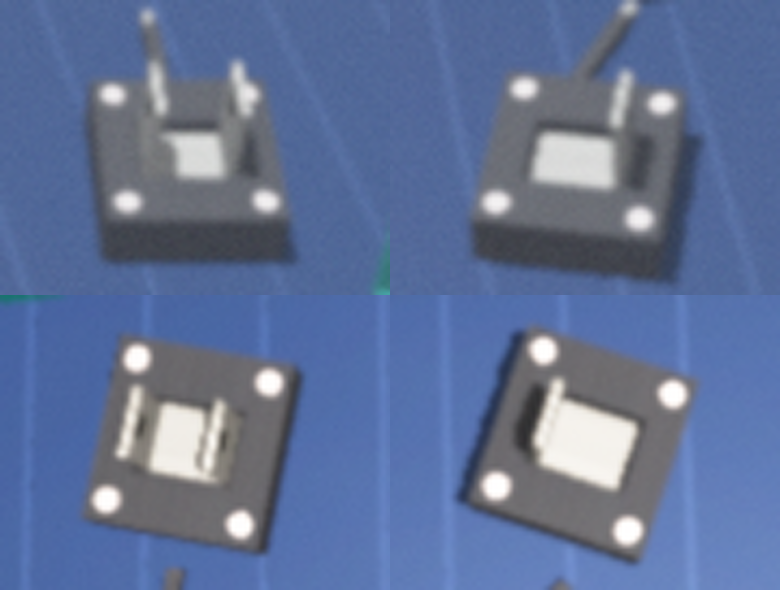

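The crop confirms it: the die at scene (342,176) / top (178,216) holds the two-eared bright part, which is the target. The other die holds the L with one ear. The four white dots on the die's top face (z=0.034) are good landmarks.

```bash
cat > m.py <<'E'
from h import *
def blobs(c,x,y,w,h):
    g=c['image'].min(axis=2)[y:y+h,x:x+w]; g=np.clip(g.astype(float)-110,0,None)
    n,l,s,ce=cv2.connectedComponentsWithStats((g>0).astype(np.uint8)); out=[]
    for i in range(1,n):
        if s[i,4]<5: continue
        ys,xs=np.where(l==i);wt=g[ys,xs]; out.append((s[i,4],(xs*wt).sum()/wt.sum()+x,(ys*wt).sum()/wt.sum()+y))
    return out
if __name__=='__main__':
    for n,rs in(('top',[(150,188,56,56),(250,178,60,60)]),('scene',[(315,150,52,52),(210,174,60,56)])):
        c=cap(n)
        for q in rs:
            print(n,q)
            for s,u,v in blobs(c,*q): print(s,round(u,1),round(v,1),onplane(c,[u,v],.034)[0].round(4),onplane(c,[u,v],.080)[0].round(4))
        hsv=cv2.cvtColor(c['image'],cv2.COLOR_BGR2HSV)
        m=cv2.inRange(hsv,(5,120,60),(20,255,255)); k,l,s,ce=cv2.connectedComponentsWithStats(m); i=1+s[1:,4].argmax()
        cn=max(cv2.findContours((l==i).astype(np.uint8),0,2)[0],key=cv2.contourArea); q=cv2.approxPolyDP(cv2.convexHull(cn),8,True).reshape(-1,2)
        print('tray',q.tolist(),onplane(c,q,.025).round(3).tolist())
E
python3 m.py
```

```text
top (150, 188, 56, 56)
54 164.2 196.1 [0.558  0.2563 0.034 ] [0.5496 0.2462 0.08  ]
60 194.7 201.8 [0.5433 0.1856 0.034 ] [0.5356 0.1789 0.08  ]
464 173.3 214.8 [0.5142 0.2346 0.034 ] [0.5079 0.2256 0.08  ]
56 157.1 228.7 [0.4831 0.2715 0.034 ] [0.4783 0.2608 0.08  ]
58 187.9 234.5 [0.4687 0.2009 0.034 ] [0.4645 0.1935 0.08  ]
top (250, 178, 60, 60)
808 280.5 207.7 [ 0.5252 -0.0096  0.034 ] [ 0.5183 -0.0072  0.08  ]
113 300.7 196.5 [ 0.5501 -0.0566  0.034 ] [ 0.5421 -0.052   0.08  ]
71 260.1 217.6 [0.5037 0.037  0.034 ] [0.4979 0.0373 0.08  ]
34 304.9 231.2 [ 0.4705 -0.0631  0.034 ] [ 0.4662 -0.0581  0.08  ]
tray [[409, 190], [420, 265], [358, 272], [347, 197]] [[0.561, -0.313, 0.025], [0.387, -0.326, 0.025], [0.376, -0.181, 0.025], [0.548, -0.165, 0.025]]
scene (315, 150, 52, 52)
486 342.8 171.8 [0.5006 0.2394 0.034 ] [0.5399 0.2198 0.08  ]
52 322.6 163.4 [0.4654 0.2014 0.034 ] [0.5067 0.184  0.08  ]
59 326.0 188.0 [0.5401 0.1866 0.034 ] [0.5771 0.17   0.08  ]
55 357.9 187.9 [0.5545 0.257  0.034 ] [0.5907 0.2364 0.08  ]
scene (210, 174, 60, 56)
66 225.6 182.0 [ 0.4756 -0.0301  0.034 ] [ 0.5163 -0.0346  0.08  ]
511 238.3 197.0 [ 0.525  -0.0101  0.034 ] [ 0.5629 -0.0157  0.08  ]
66 252.1 211.9 [0.572  0.0113 0.034 ] [0.6072 0.0045 0.08  ]
tray [[156, 166], [167, 222], [102, 237], [96, 178]] [[0.384, -0.182, 0.025], [0.554, -0.171, 0.025], [0.566, -0.31, 0.025], [0.392, -0.323, 0.025]]
```

play_rows([
  {"slide": [-0.33, 0.21, 0], "delta_rot": [0, 0, 0], "fingers": 1},
  {"slide": [-0.33, 0.21, 0], "delta_rot": [0, 0, 0], "fingers": 1},
  {"slide": [-0.33, 0.21, 0], "delta_rot": [0, 0, 0], "fingers": 1},
  {"slide": [-0.33, 0.21, 0], "delta_rot": [0, 0, 0], "fingers": 1},
  {"slide": [-0.33, 0.21, 0], "delta_rot": [0, 0, 0], "fingers": 1},
  {"slide": [-0.33, 0.21, 0], "delta_rot": [0, 0, 0], "fingers": 1},
  {"slide": [-0.33, 0.21, 0], "delta_rot": [0, 0, 0], "fingers": 1},
  {"slide": [0, 0, 0], "delta_rot": [0, 0, 0.5], "fingers": 1},
])

```text
time_s: 1.2
tcp_pos: [0.4506, -0.3519, 0.1983]
eef_rot: [180.0, 0.0, -167.8]
contact_force: [-0.7, -0.2, 1.0]
gripper_width: 0.0876
gripper_force: 0.0
```

```bash
cat > g.py <<'E'
import sys
from h import *
from scipy.spatial.transform import Rotation as Ro
# target x y z yaw -> shift in tool axes (shares of .15) and turn (shares of .08)
x,y,z,yaw=map(float,sys.argv[1:5]); s=r.get_state()
R=Ro.from_euler('xyz',s['eef_rot'],degrees=True); G=Ro.from_euler('xyz',[180,0,yaw],degrees=True)
print('tcp',s['tcp_pos'].round(4),s['eef_rot'].round(2),'q',s['joints'].round(1),'t',s['time_s'],'F',s['contact_force'].round(1),'w',round(s['gripper_width'],4),round(s['gripper_force'],1))
d=np.array([x,y,z])-s['tcp_pos']
print('shift',(R.inv().apply(d)/.15).round(3),'shift in goal axes',(G.inv().apply(d)/.15).round(3),'turn',((R.inv()*G).as_rotvec()/.08).round(3))
E
python3 g.py .512 .229 .2 168.4
```

```text
tcp [ 0.4506 -0.3519  0.1983] [ 1.7999e+02  2.0000e-02 -1.6776e+02] q [-18.4  10.9 -12.6  -0.  -66.5 -59.3] t 1.2 F [-0.7 -0.2  1. ] w 0.0876 0.0
shift [-1.221  3.698 -0.011] shift in goal axes [ 0.378  3.876 -0.012] turn [3.000e-03 5.000e-03 5.201e+00]
```

play_rows([
  {"slide": [0, 0.35, 0], "delta_rot": [0, 0, 0.87], "fingers": 1},
  {"slide": [0, 0.35, 0], "delta_rot": [0, 0, 0.87], "fingers": 1},
  {"slide": [0, 0.35, 0], "delta_rot": [0, 0, 0.87], "fingers": 1},
  {"slide": [0, 0.35, 0], "delta_rot": [0, 0, 0.87], "fingers": 1},
  {"slide": [0, 0.35, 0], "delta_rot": [0, 0, 0.87], "fingers": 1},
  {"slide": [0, 0.35, 0], "delta_rot": [0, 0, 0.85], "fingers": 1},
  {"slide": [0, 0.35, 0], "delta_rot": [0, 0, 0], "fingers": 1},
  {"slide": [0, 0.35, 0], "delta_rot": [0, 0, 0], "fingers": 1},
])

```text
time_s: 2.2
tcp_pos: [0.4583, 0.0625, 0.1987]
eef_rot: [180.0, 0.0, 168.2]
contact_force: [1.8, -0.4, -0.1]
gripper_width: 0.0878
gripper_force: 0.0
```

```bash
python3 g.py .512 .229 .13 168.4; python3 m.py | head -6
python3 - <<'E'
from h import *
c=cap('scene');cv2.imwrite('pics/s1.png',cv2.resize(c['image'][120:240,270:430],(800,600)))
E
```

```text
tcp [0.4583 0.0625 0.1987] [1.7997e+02 4.0000e-02 1.6821e+02] q [  32.3    0.   -24.9    0.   -65.  -134.1] t 2.2 F [ 1.8 -0.4 -0.1] w 0.0878 0.0
shift [-0.123  1.16   0.459] shift in goal axes [-0.127  1.16   0.458] turn [ 0.007  0.008 -0.042]
top (150, 188, 56, 56)
30 197.8 200.1 [0.5471 0.1785 0.034 ] [0.5392 0.1721 0.08  ]
285 180.3 227.9 [0.4839 0.2184 0.034 ] [0.479  0.2102 0.08  ]
top (250, 178, 60, 60)
34 276.5 184.4 [ 0.5793 -0.0021  0.034 ] [ 0.5699 -0.      0.08  ]
61 300.8 196.4 [ 0.5502 -0.0568  0.034 ] [ 0.5421 -0.0521  0.08  ]
```

play_rows([
  {"slide": [-0.03, 0.29, 0], "delta_rot": [0, 0, -0.04], "fingers": 1},
  {"slide": [-0.03, 0.29, 0], "delta_rot": [0, 0, 0], "fingers": 1},
  {"slide": [-0.03, 0.29, 0], "delta_rot": [0, 0, 0], "fingers": 1},
  {"slide": [-0.03, 0.29, 0.2], "delta_rot": [0, 0, 0], "fingers": 1},
  {"slide": [0, 0, 0.26], "delta_rot": [0, 0, 0], "fingers": 1},
  {"slide": [0, 0, 0], "delta_rot": [0, 0, 0], "fingers": 1},
])

```text
time_s: 3.1
tcp_pos: [0.5094, 0.2253, 0.1265]
eef_rot: [-179.7, -0.2, 168.3]
contact_force: [-0.2, 0.1, 0.2]
gripper_width: 0.0877
gripper_force: 0.0
```

```bash
python3 g.py .512 .229 .046 168.4
python3 - <<'E'
from h import *
c=cap('scene');cv2.imwrite('pics/s1.png',cv2.resize(c['image'][120:240,270:430],(800,600)))
E
```

```text
tcp [0.5094 0.2253 0.1265] [-179.7    -0.25  168.32] q [  44.    13.1  -19.8   -0.   -57.5 -145.6] t 3.1 F [-0.2  0.1  0.2] w 0.0877 0.0
shift [-0.015  0.03   0.537] shift in goal axes [-0.012  0.028  0.537] turn [-0.065 -0.054 -0.016]
```

View pics/s1.png

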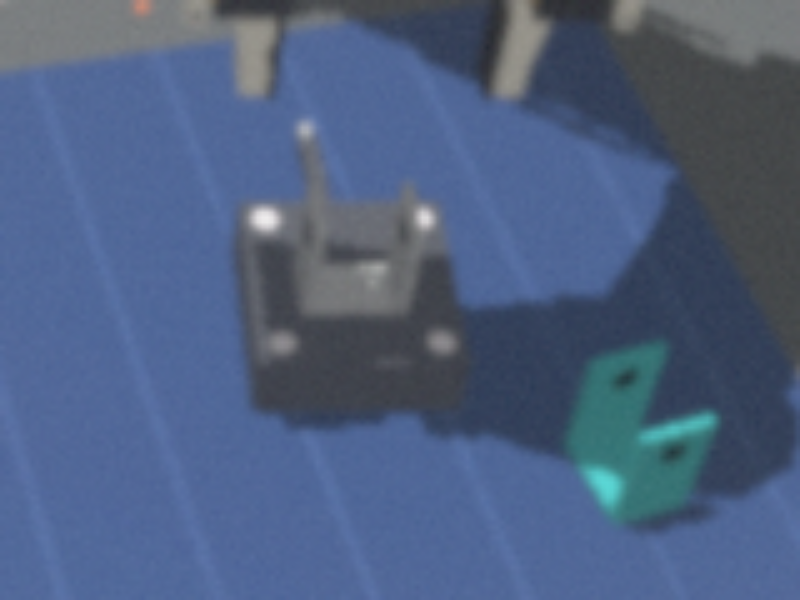

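The fingers, at crop (258,60) and (510,60), straddle the two-eared bracket, whose ears are at crop (315,190) and (405,240). I'll check the ear tops against the die-derived pose before descending.

```bash
python3 - <<'E'
from h import *
c=cap('top');k=lambda u,v:[133+u/4.333,182+v/4.338]
P=onplane(c,[k(137,93),k(122,160),k(220,105),k(205,178)],.08);print(P.round(4),P.mean(0))
E
python3 g.py .512 .229 .046 168.4
```

```text
[[0.5334 0.245  0.08  ]
 [0.4995 0.2522 0.08  ]
 [0.5263 0.2027 0.08  ]
 [0.4897 0.2101 0.08  ]] [0.51221732 0.22751505 0.08      ]
tcp [0.5117 0.2266 0.1303] [-1.7998e+02  2.0000e-02  1.6834e+02] q [  44.    12.9  -19.5    0.   -57.6 -145.6] t 3.2 F [ 0.3 -0.   1.3] w 0.0875 0.0
shift [0.001 0.016 0.562] shift in goal axes [0.001 0.016 0.562] turn [-0.005  0.005 -0.012]
```

Ear tops give a centre of (0.512, 0.228), which agrees with the die. The ears are 42 mm apart centre to centre, against 43 expected, so I'm descending.

play_rows([
  {"slide": [0, 0.01, 0.15], "delta_rot": [0, 0, 0], "fingers": 1},
  {"slide": [0, 0, 0.15], "delta_rot": [0, 0, 0], "fingers": 1},
  {"slide": [0, 0, 0.15], "delta_rot": [0, 0, 0], "fingers": 1},
  {"slide": [0, 0, 0.1], "delta_rot": [0, 0, 0], "fingers": 1},
  {"slide": [0, 0, 0], "delta_rot": [0, 0, 0], "fingers": 1},
  {"slide": [0, 0, 0], "delta_rot": [0, 0, 0], "fingers": 1},
])

```text
time_s: 3.95
tcp_pos: [0.5123, 0.2292, 0.0481]
eef_rot: [179.9, 0.1, 168.4]
contact_force: [0.1, -0.7, 0.3]
gripper_width: 0.0878
gripper_force: 0.0
```

play_rows([
  {"slide": [0, 0, 0], "delta_rot": [0, 0, 0], "fingers": -0.1},
  {"slide": [0, 0, 0], "delta_rot": [0, 0, 0], "fingers": -0.1},
  {"slide": [0, 0, 0], "delta_rot": [0, 0, 0], "fingers": -1},
  {"slide": [0, 0, 0], "delta_rot": [0, 0, 0], "fingers": -1},
  {"slide": [0, 0, 0], "delta_rot": [0, 0, 0], "fingers": -1},
  {"slide": [0, 0, 0], "delta_rot": [0, 0, 0], "fingers": -1},
], squeeze=20)

```text
time_s: 4.7
tcp_pos: [0.5117, 0.2291, 0.047]
eef_rot: [180.0, 0.0, 168.4]
contact_force: [-0.2, 1.6, 0.0]
gripper_width: 0.0478
gripper_force: 20.0
```

```bash
python3 g.py .512 .229 .046 168.4
```

```text
tcp [0.5117 0.2291 0.047 ] [1.7997e+02 2.0000e-02 1.6837e+02] q [  44.1   18.2  -24.9   -0.   -46.8 -145.8] t 4.7 F [-0.2  1.6  0. ] w 0.0478 20.0
shift [-0.002 -0.001  0.007] shift in goal axes [-0.002 -0.001  0.007] turn [ 0.006  0.004 -0.005]
```

Gripped at 48 mm with 20 N. Now lifting straight up.

play_rows([
  {"slide": [0, 0, -0.05], "delta_rot": [0, 0, 0], "fingers": -1},
  {"slide": [0, 0, -0.1], "delta_rot": [0, 0, 0], "fingers": -1},
  {"slide": [0, 0, -0.15], "delta_rot": [0, 0, 0], "fingers": -1},
  {"slide": [0, 0, -0.2], "delta_rot": [0, 0, 0], "fingers": -1},
  {"slide": [0, 0, -0.2], "delta_rot": [0, 0, 0], "fingers": -1},
  {"slide": [0, 0, -0.2], "delta_rot": [0, 0, 0], "fingers": -1},
  {"slide": [0, 0, -0.15], "delta_rot": [0, 0, 0], "fingers": -1},
  {"slide": [0, 0, 0], "delta_rot": [0, 0, 0], "fingers": -1},
])

```text
time_s: 5.7
tcp_pos: [0.5124, 0.2294, 0.2072]
eef_rot: [179.8, 0.2, 168.4]
contact_force: [0.4, -0.1, -1.7]
gripper_width: 0.0475
gripper_force: 20.0
```

```bash
python3 g.py .472 -.247 .2 -175.6
python3 - <<'E'
from h import *
c=cap('scene');cv2.imwrite('pics/s2.png',cv2.resize(c['image'][60:240,230:470],(800,600)))
E
```

```text
tcp [0.5124 0.2294 0.2072] [1.7980e+02 1.6000e-01 1.6837e+02] q [  44.1    9.4  -13.3    0.   -67.  -145.7] t 5.7 F [ 0.4 -0.1 -1.7] w 0.0475 20.0
shift [-0.376 -3.165  0.038] shift in goal axes [ 0.512 -3.146  0.048] turn [ 0.038  0.041 -3.496]
```

View pics/s2.png

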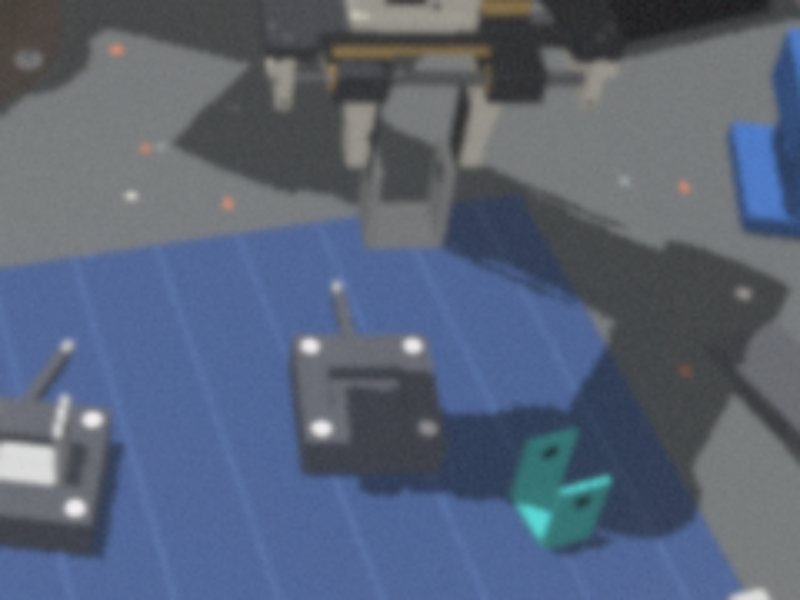

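The picture shows the bracket upright in the grip (crop 405,180), its die empty, and the L still in its die (crop 40,450). Now carrying it to the tray centre at (0.471, -0.246).

play_rows([
  {"slide": [-0.01, -0.1, 0], "delta_rot": [0, 0, 0], "fingers": -1},
  {"slide": [-0.02, -0.2, 0], "delta_rot": [0, 0, 0], "fingers": -1},
  {"slide": [-0.03, -0.25, 0], "delta_rot": [0, 0, 0], "fingers": -1},
  {"slide": [-0.03, -0.25, 0], "delta_rot": [0, 0, 0], "fingers": -1},
  {"slide": [-0.03, -0.25, 0], "delta_rot": [0, 0, 0], "fingers": -1},
  {"slide": [-0.03, -0.25, 0], "delta_rot": [0, 0, 0], "fingers": -1},
  {"slide": [-0.03, -0.25, 0], "delta_rot": [0, 0, 0], "fingers": -1},
  {"slide": [-0.03, -0.25, 0], "delta_rot": [0, 0, 0], "fingers": -1},
])

```text
time_s: 6.75
tcp_pos: [0.4866, -0.0438, 0.2035]
eef_rot: [-180.0, -0.1, 168.4]
contact_force: [-0.1, -0.3, -1.0]
gripper_width: 0.0478
gripper_force: 20.0
```

play_rows([
  {"slide": [-0.03, -0.25, 0], "delta_rot": [0, 0, 0], "fingers": -1},
  {"slide": [-0.03, -0.25, 0], "delta_rot": [0, 0, 0], "fingers": -1},
  {"slide": [-0.03, -0.25, 0], "delta_rot": [0, 0, 0], "fingers": -1},
  {"slide": [-0.03, -0.25, 0], "delta_rot": [0, 0, 0], "fingers": -1},
  {"slide": [-0.03, -0.2, 0], "delta_rot": [0, 0, 0], "fingers": -1},
  {"slide": [-0.02, -0.15, 0], "delta_rot": [0, 0, 0], "fingers": -1},
  {"slide": [0, 0, 0], "delta_rot": [0, 0, 0], "fingers": -1},
  {"slide": [0, 0, 0], "delta_rot": [0, 0, 0], "fingers": -1},
])

```text
time_s: 7.75
tcp_pos: [0.4712, -0.2454, 0.2037]
eef_rot: [180.0, -0.1, 168.3]
contact_force: [0.3, 0.5, -1.2]
gripper_width: 0.0474
gripper_force: 20.0
```

```bash
python3 g.py .471 -.246 .042 168.4
python3 - <<'E'
from h import *
c=cap('scene');cv2.imwrite('pics/s3.png',cv2.resize(c['image'][80:260,50:290],(800,600)))
E
```

```text
tcp [ 0.4712 -0.2454  0.2037] [ 1.7999e+02 -8.0000e-02  1.6832e+02] q [ -6.4   6.8 -16.8  -0.  -66.4 -95.3] t 7.75 F [ 0.3  0.5 -1.2] w 0.0474 20.0
shift [-1.000e-03 -5.000e-03  1.078e+00] shift in goal axes [ 1.000e-03 -5.000e-03  1.078e+00] turn [ 0.002 -0.018 -0.017]
```

View pics/s3.png

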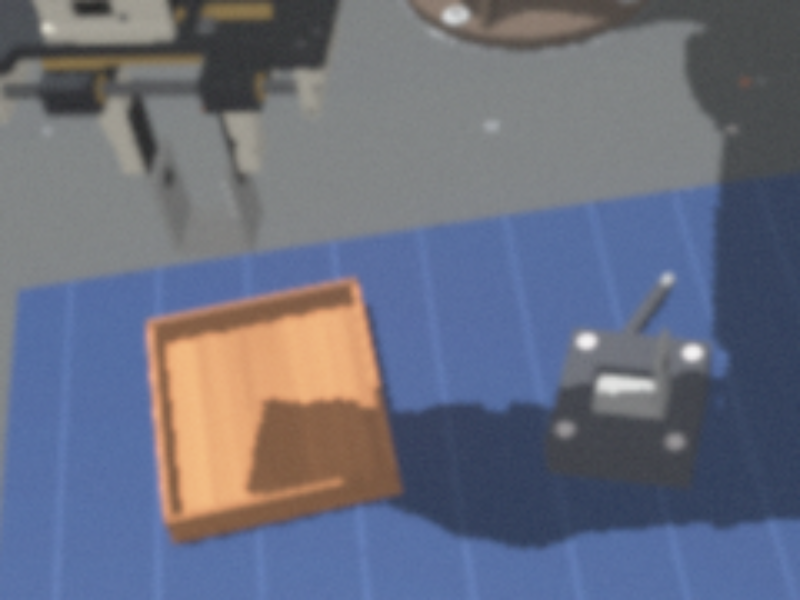

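The bracket is upright above the tray (crop 215,190) and the L is undisturbed (crop 635,385). Contact is expected at TCP z of about 0.032.

play_rows([
  {"slide": [0, 0, 0.15], "delta_rot": [0, 0, 0], "fingers": -1},
  {"slide": [0, 0, 0.2], "delta_rot": [0, 0, 0], "fingers": -1},
  {"slide": [0, 0, 0.2], "delta_rot": [0, 0, 0], "fingers": -1},
  {"slide": [0, 0, 0.2], "delta_rot": [0, 0, 0], "fingers": -1},
  {"slide": [0, 0, 0.18], "delta_rot": [0, 0, 0], "fingers": -1},
  {"slide": [0, 0, 0.1], "delta_rot": [0, 0, 0], "fingers": -1},
  {"slide": [0, 0, 0.05], "delta_rot": [0, 0, 0], "fingers": -1},
  {"slide": [0, 0, 0], "delta_rot": [0, 0, 0], "fingers": -1},
])

```text
time_s: 8.8
tcp_pos: [0.4723, -0.2453, 0.0425]
eef_rot: [-180.0, -0.0, 168.4]
contact_force: [-0.9, 0.9, -1.1]
gripper_width: 0.0475
gripper_force: 20.0
```

play_rows([
  {"slide": [0, 0, 0.02], "delta_rot": [0, 0, 0], "fingers": -1},
  {"slide": [0, 0, 0.02], "delta_rot": [0, 0, 0], "fingers": -1},
  {"slide": [0, 0, 0.01], "delta_rot": [0, 0, 0], "fingers": -1},
  {"slide": [0, 0, 0], "delta_rot": [0, 0, 0], "fingers": -1},
  {"slide": [0, 0, 0], "delta_rot": [0, 0, 0], "fingers": -1},
])

```text
time_s: 9.43
tcp_pos: [0.4721, -0.2455, 0.0349]
eef_rot: [-180.0, 0.0, 168.4]
contact_force: [0.6, -0.3, -1.1]
gripper_width: 0.048
gripper_force: 20.0
```

play_rows([
  {"slide": [0, 0, 0.01], "delta_rot": [0, 0, 0], "fingers": -1},
  {"slide": [0, 0, 0], "delta_rot": [0, 0, 0], "fingers": -1},
  {"slide": [0, 0, 0], "delta_rot": [0, 0, 0], "fingers": -1},
])

```text
time_s: 9.8
tcp_pos: [0.4721, -0.2454, 0.0333]
eef_rot: [-180.0, -0.0, 168.4]
contact_force: [0.0, -0.1, -1.1]
gripper_width: 0.0474
gripper_force: 20.0
```

play_rows([
  {"slide": [0, 0, 0.007], "delta_rot": [0, 0, 0], "fingers": -1},
  {"slide": [0, 0, 0], "delta_rot": [0, 0, 0], "fingers": -1},
  {"slide": [0, 0, 0], "delta_rot": [0, 0, 0], "fingers": -1},
])

```text
time_s: 10.18
tcp_pos: [0.4721, -0.2454, 0.0323]
eef_rot: [-180.0, -0.0, 168.4]
contact_force: [-0.2, 0.1, -2.1]
gripper_width: 0.0472
gripper_force: 20.0
```

play_rows([
  {"slide": [0, 0, 0.005], "delta_rot": [0, 0, 0], "fingers": -1},
  {"slide": [0, 0, 0], "delta_rot": [0, 0, 0], "fingers": -1},
  {"slide": [0, 0, 0], "delta_rot": [0, 0, 0], "fingers": -1},
])

```text
time_s: 10.55
tcp_pos: [0.4723, -0.2455, 0.0319]
eef_rot: [-180.0, 0.0, 168.4]
contact_force: [-1.3, 1.2, 4.6]
gripper_width: 0.0479
gripper_force: 20.0
```

Contact force has turned upward, so the bracket is on the floor. Releasing to a moderate opening, then rising.

play_rows([
  {"slide": [0, 0, 0], "delta_rot": [0, 0, 0], "fingers": 0.3},
  {"slide": [0, 0, 0], "delta_rot": [0, 0, 0], "fingers": 0.6},
  {"slide": [0, 0, 0], "delta_rot": [0, 0, 0], "fingers": 0.7},
  {"slide": [0, 0, 0], "delta_rot": [0, 0, 0], "fingers": 0.7},
  {"slide": [0, 0, 0], "delta_rot": [0, 0, 0], "fingers": 0.7},
])

```text
time_s: 11.18
tcp_pos: [0.4721, -0.2454, 0.0315]
eef_rot: [180.0, -0.0, 168.4]
contact_force: [-0.0, -0.1, -0.1]
gripper_width: 0.0744
gripper_force: 0.0
```

play_rows([
  {"slide": [0, 0, -0.05], "delta_rot": [0, 0, 0], "fingers": 0.7},
  {"slide": [0, 0, -0.15], "delta_rot": [0, 0, 0], "fingers": 0.7},
  {"slide": [0, 0, -0.25], "delta_rot": [0, 0, 0], "fingers": 0.7},
  {"slide": [0, 0, -0.3], "delta_rot": [0, 0, 0], "fingers": 0.7},
  {"slide": [0, 0, -0.3], "delta_rot": [0, 0, 0], "fingers": 0.7},
  {"slide": [0, 0, 0], "delta_rot": [0, 0, 0], "fingers": 0.7},
  {"slide": [0, 0, 0], "delta_rot": [0, 0, 0], "fingers": 0.7},
])

```text
time_s: 12.05
tcp_pos: [0.4718, -0.2452, 0.1892]
eef_rot: [180.0, 0.0, 168.4]
contact_force: [-0.5, -0.1, 0.0]
gripper_width: 0.074
gripper_force: 0.0
```

Run:
```python
from h import *
c=cap('scene');cv2.imwrite('pics/s4.png',cv2.resize(c['image'][80:260,50:290],(800,600)))
```

```text
(no output)
```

View pics/s4.png

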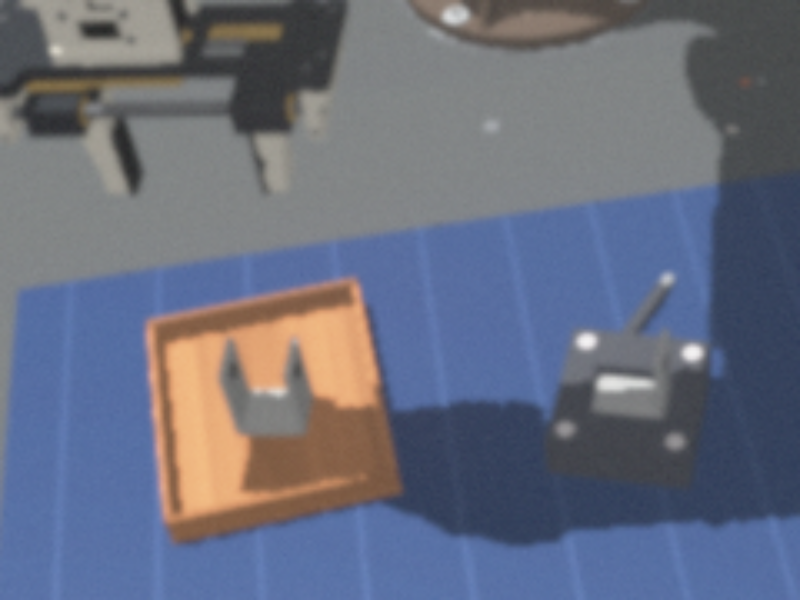

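The bracket stands upright mid-tray (crop 270,395), the gripper is clear and the L is unmoved (crop 635,385).

```bash
python3 -c "
from plant import r
print(r.close_job())"
```

```text
the job is handed in; nothing more can be done
None
```

I handed the job in at about 12 s: the U-bracket stands upright mid-tray, the L-angle looked unmoved in its die, and the gripper is clear of everything; no verdict was returned.

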